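Seat a keyed coupling hub on the checking shaft

TASK

Check the returned coupling hub on the parts counter: lift it onto the upright shaft of the checking fixture, turn it under light downward pressure until its keyway drops over the key, and lower it fully home, flat on the fixture's collar, then let go. Keep hold of it all the way down: it must not be forced, slammed or dropped on the key or the collar (never more than about 40 N, a 4 kg push). Leave everything else on the counter where it is.

Things in the scene. Friction and masses are not known exactly. Their poses are not given: they have to be found in the camera images.
- hub_center (a point): The coupling hub, steel, about 0.5 kg, upright on the counter, flange down: round boss of 54 mm diameter on a flange 64 mm wide and 10 mm high, 50 mm tall in all; the 40 mm of boss above the flange are there to grip. The point is on its axis, 25 mm above its underside; z is up along the axis, x points from the axis to the keyway.
- hub: The same hub; origin on its axis at its underside, same axes. A bore of about 31 mm runs right through, with one open keyway along +x, 12.5 mm wide, reaching 22 mm from the axis, over the full height.
- shaft_seat (a point): Point on the shaft's axis at the collar's top face, where the hub's underside must come to sit, 30 mm above the counter. z up; x is the fixture's x axis. One key, 9 mm wide and standing out to 20 mm from the axis, runs from the collar to 22 mm above it: a hub whose keyway is not over the key rests on the key's top, 22 mm too high.
- shaft_end (a point): Top end of the upright steel shaft, 60 mm above the collar: 28 mm diameter, the last 6 mm tapered to 19 mm. Same axes as the fixture. The shaft is clamped and does not turn; its setting is not measured: the key may point anywhere within 0.75 rad to either side of the fixture's x axis, so feel for it, or look.
- fixture: The checking fixture, fixed: grey plate 130 x 110 x 20 mm (x, y, z), steel collar of 62 mm diameter and 10 mm height on it, the upright shaft in the middle, and at the plate's +x edge a small dark stop block reaching 32 mm above the counter. Origin at the centre of the plate's underside; x points to the stop block, z up.
- bush: Bystander: plain steel bush without flange or keyway, 58 mm diameter, 45 mm tall, origin at the centre of its underside.
- bearing: Bystander: ball bearing lying flat, 72 mm diameter, 19 mm tall, origin at the centre of its underside.
- carton_a: Bystander: closed carton 90 x 70 x 60 mm, origin at the centre of its underside.
- carton_b: Bystander: closed carton 70 x 100 x 50 mm, origin at the centre of its underside.
- tin: Bystander: tin, 72 mm diameter, 80 mm tall, origin at the centre of its underside.
- wrench: Bystander: open wrench 170 mm long lying flat.
- screwdriver: Bystander: screwdriver lying flat.
Mind the look-alikes: they are no part of the job. What is shaped like the hub but green is not meant.

How it is judged:
On the way, in this order (a step that is already met when the one before it is completed fails the run):
1. the hub is threaded on the shaft's top, upright, its underside at least 10 mm below the shaft's end (z of hub_center in the frame of shaft_seat below 0.075 m and horizontal distance between hub_center and shaft_seat below 0.005 m and angle between hub_center's own z axis and vertical below 0.06 rad), for 0.1 s.
2. the keyway is over the key and the hub is down on the collar (z of hub_center in the frame of shaft_seat below 0.0275 m and horizontal distance between hub_center and shaft_seat below 0.003 m and angle between hub_center's own z axis and vertical below 0.06 rad), for 0.2 s.
At the end, for the whole second after the job is handed in: The hub sits upright on the shaft, on axis within 3 mm, tilted less than 0.06 rad, its underside within 2.5 mm of the collar (its keyway over the key), at rest and let go (all of step 2 and linear speed of hub below 0.01 m/s); the robot touches nothing.
It fails at once if the hub is pressed, slammed or dropped on the shaft, key, collar or plate with more than 70 N in all (contact force between hub and fixture above 70 N).
It fails at once if the hub falls or is thrust along the shaft faster than 0.3 m/s (horizontal distance between hub_center and shaft_seat below 0.005 m and z of hub_center in the frame of shaft_seat below 0.08 m and linear speed of hub above 0.3 m/s).
It fails at once if another thing on the counter is moved more than 30 mm (distance of any of bush, bearing, carton_a, carton_b, tin, wrench, screwdriver from where it was at the start of the episode above 0.03 m).
It also fails if it takes over 69 s, if anything falls off the work surface, if the arm or the gripper's body presses on something with over 40 N, if the wrist force passes 120 N, or if a joint passes its speed limit or range.

ROBOT

A 7-joint arm with a two-finger parallel gripper is mounted at the origin on the work surface. World frame = base frame: x ahead of the robot, y to its left, z up, the work surface at z = 0. Lengths are in m, angles in rad, forces in N, time in s.
With the tool pointing down it reaches from about 0.425 to 0.95 m from the base axis. Payload 4.7 kg.
Tool frame: the origin (TCP) lies on the centre line of the jaws, within the pads' length; the fingertips stand robot.nose_length ahead of it and the grasp point (between the pads) lies 8 mm behind it (robot.nose_length is the distance from the TCP to the fingertips, in m); z points along the fingers, y is the line along which they close (so a half turn about z gives the same grasp; the last joint's range is limited). The gripper opens to 85 mm and grips with 20 to 120 N. Pads are 22 mm wide; open, the fingers measure 114 mm over their backs; the gripper's body (76 mm by 85 mm) begins 54 mm behind the grasp point. The pads swing forward as they close: fully open they stand 13 mm farther back than shut.
Start: joints at [1.175, 0.469, -0.049, 1.532, 0.024, 1.141, -0.082], TCP at [0.242, -0.63, 0.242] pointing down, gripper open.
Joint ranges: [-2.59, 2.59], [-0.33, 1.99], [-1.39, 1.29], [0.1, 2.45], [-1.04, 4.18], [0.21, 1.99], [-2.66, 2.66]. Speed limits (rad/s): [2.57, 2.57, 3.14, 3.14, 3.14, 3.14, 3.14].

INTERFACE

Orientations are given as [roll, pitch, yaw] about the fixed x, y, z axes, in that order (R = Rz(yaw) Ry(pitch) Rx(roll)).
In Python, from plant import robot gives the robot as it stands. Calls block until the motion is done:
- robot.goto(position, orientation): joint-space move of the TCP to a pose.
- robot.move_straight(position, vel=0.15, attitude=None, contact_N=None): straight line of the TCP; attitude=None keeps the orientation; vel is the mean speed in m/s. With contact_N (N) it stops when the force on the tool has changed by that much, and returns True; else False.
- robot.move_joints(angles): joint-space move.
- robot.grip(opening, strength=None): opening from 0.0 (shut) to 1.0 (fully open); strength is the grip in N (None keeps the last); returns when the fingers have stopped.
- robot.sleep(seconds).
- robot.inverse_kinematics(position, orientation): joint angles nearest the present ones, or None.
- robot.sense(): the state.
- robot.grab_frame(name): name is "scene" or "side" or "wrist"; returns a dict with "image" (384x512x3 uint8, red, green, blue), "range_z" (384x512 float32, m along the optical axis (not along the pixel's ray), 0 where there is no reading), "fx", "fy", "cx", "cy" (pixels), "R" (3x3) and "t" (3): a world point X has camera coordinates R X + t. Camera axes: x right, y down, z forward; pixel columns grow to the right and rows downward; lengths in m; the calibration is good to about 2 mm. A picture is of the moment at which its call begins.
A pose or a line that the arm cannot do raises robot.IKError and nothing moves.
- robot.close_job(): hands the job in; it is judged then, once.
The state is a dict: "t": time; "joint_pos": joint angles; "joint_velocities": joint speeds; "effort": joint torques, N m; "tcp_pos": TCP position; "tcp_rot": TCP orientation; "wrist_force": force on the tool from outside, world axes, zero at the start; "torque": the same for the moment, N m; "opening": opening from 0.0 (shut) to 1.0 (fully open); "gripper_force": force on a finger pad.
Only numpy, scipy, OpenCV 4.12 (cv2) and the standard library are available. Lean on these libraries where they do the work, as an engineer would, in place of code of your own. Each camera call takes 0.05 s, during which the arm holds its last target. There are 200 camera calls.

## Working session

There is one attempt and no reset: what is moved stays moved. The work goes in short steps, each a Python script; the robot and the scene stay as the last script left them, time stands still between calls to the robot, and variables do not carry over. Pictures are saved under pics/ and viewed, at most 10 in all, crops included, and the job is handed in when it is done.

```bash
mkdir -p pics; ls; python3 - <<'E'
from plant import robot
import cv2,pickle,numpy as np
s=robot.sense();print(s['t'],s['tcp_pos'],s['tcp_rot'],robot.nose_length,s['wrist_force'])
fs={n:robot.grab_frame(n) for n in("scene","side")}
pickle.dump(fs,open('f0.pkl','wb'))
for n,f in fs.items(): print(n,f['fx'],f['R'].tolist(),f['t'])
im=np.hstack([cv2.resize(f['image'],None,fx=1,fy=1) for f in fs.values()])
for n,f in fs.items(): cv2.imwrite(f'pics/{n}0.png',cv2.resize(f['image'][:,:,::-1],(800,600),interpolation=cv2.INTER_CUBIC))
E
```

```text
pics
0.0 [ 0.24187092 -0.62956201  0.24123643] [-3.13957233e+00  7.84695376e-05  3.66822592e-01] 0.011 [0.3191121  0.28046287 0.25582138]
scene 438.65289641101987 [[0.5580455381213502, 0.8297782466813598, -0.0072964866381828065], [0.48248536033438, -0.331611605207628, -0.8107043976411031], [-0.6751244732979662, 0.4488895238541758, -0.5854102330230614]] [-0.30937229 -0.19639211  1.7614571 ]
side 407.8414062103391 [[-0.9380291762170994, -0.3462556022364627, 0.014433380939143111], [-0.2650073889222681, 0.6898391350727008, -0.6737158537089278], [0.22332117763900414, -0.6357900798549881, -0.7388495286429544]] [0.48494321 0.20396558 0.97971459]
```

View pics/scene0.png

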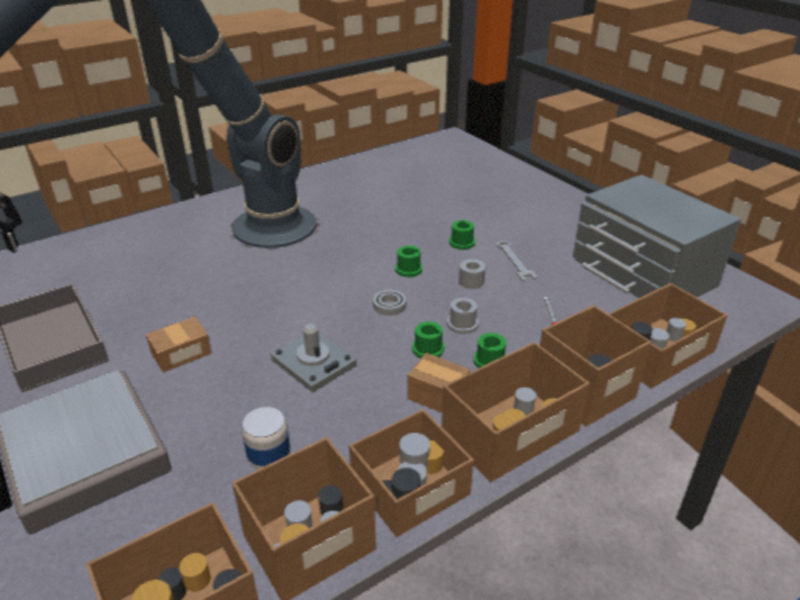

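View pics/side0.png

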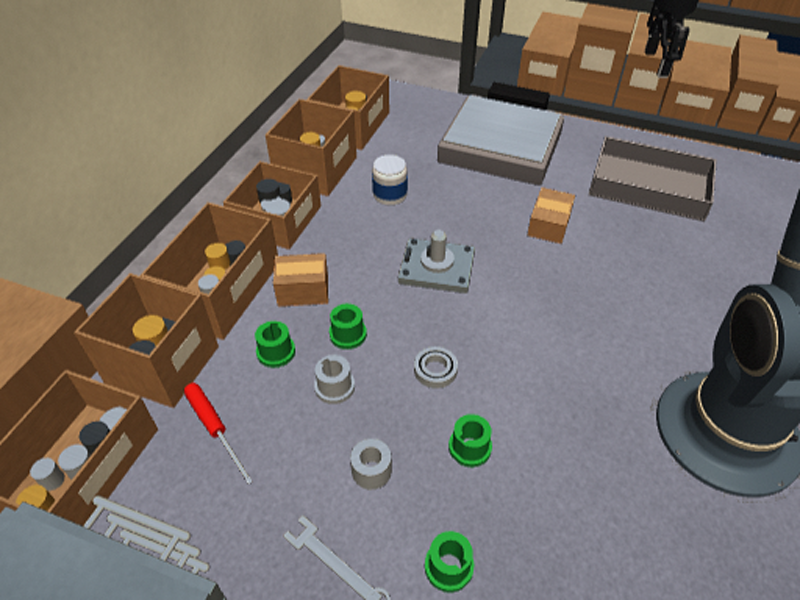

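The hub is the grey flanged part at scene (463,313) and side (333,378). These could be taken for it:
- the plain bush, scene (472,272), side (371,463)
- the bearing, scene (390,302)
- four green hubs, scene (408,261), (462,235), (428,340), (490,350)

The fixture shaft is at scene (311,335) and side (438,245). The stop block is at scene (331,366) and side (407,257).

```bash
cat >h.py <<'E'
import numpy as np,cv2
def cloud(f):
    z=f['range_z'].astype(float);v,u=np.mgrid[:z.shape[0],:z.shape[1]]
    c=np.stack([(u-f['cx'])/f['fx']*z,(v-f['cy'])/f['fy']*z,z],-1)
    w=(c-f['t'])@f['R']; w[z<=0]=np.nan
    return w
def ray(f,p):
    d=np.array([(p[0]-f['cx'])/f['fx'],(p[1]-f['cy'])/f['fy'],1.])@f['R']
    return -f['R'].T@f['t'],d
def onplane(f,p,z):
    o,d=ray(f,p);return o+d*(z-o[2])/d[2]
def tri(f,p,g,q):
    (o,d),(a,b)=ray(f,p),ray(g,q)
    k=np.linalg.lstsq(np.c_[d,-b],a-o,rcond=None)[0]
    P,Q=o+d*k[0],a+b*k[1];return (P+Q)/2,np.linalg.norm(P-Q)
def proj(f,X):
    c=f['R']@np.asarray(X,float)+f['t'];return c[0]/c[2]*f['fx']+f['cx'],c[1]/c[2]*f['fy']+f['cy']
def near(w,c,r,lo,hi):
    return w[(np.hypot(w[...,0]-c[0],w[...,1]-c[1])<r)&(w[...,2]>lo)&(w[...,2]<hi)]
E
python3 - <<'E'
import pickle;from h import *
fs=pickle.load(open('f0.pkl','rb'));S,D=fs['scene'],fs['side'];k=.64
P={}
for n,a,b in(('hub top',(463,305),(333,366)),('shaft end',(311,326),(438,234)),('stop',(331,363),(407,250)),('bush top',(472,265),(371,450)),('tin',(265,422),(389,163)),('cartonb',(438,368),(301,262))):
    P[n],e=tri(S,np.array(a)*k,D,np.array(b)*k);print(n,P[n].round(4),round(e,4))
for n,lo,hi,r in(('hub top',.043,.06,.05),('hub top',.004,.016,.05),('shaft end',.083,.1,.03),('shaft end',.045,.083,.04),('shaft end',.024,.036,.045)):
  for m,f in fs.items():
    q=near(cloud(f),P[n],r,lo,hi)
    if len(q)>3:
        c,rr=cv2.minEnclosingCircle(q[:,:2].astype(np.float32));print(n,lo,m,len(q),np.round(c,4),round(rr,4),np.median(q[:,2]).round(4),q[:,2].max().round(4))
E
```

```text
hub top [0.5969 0.1406 0.0496] 0.002
shaft end [ 0.5295 -0.1675  0.0871] 0.0012
stop [ 0.5862 -0.161   0.0338] 0.0005
bush top [0.4872 0.2526 0.0476] 0.0038
tin [ 0.6952 -0.3427  0.0775] 0.0028
cartonb [ 0.7377 -0.0306  0.0674] 0.004
hub top 0.043 scene 130 [0.5979 0.14  ] 0.0293 0.0497 0.0543
hub top 0.043 side 244 [0.5965 0.1435] 0.0283 0.0473 0.0518
hub top 0.004 scene 101 [0.5963 0.1384] 0.0377 0.0097 0.0157
hub top 0.004 side 162 [0.5964 0.1444] 0.0325 0.0084 0.016
shaft end 0.083 scene 51 [ 0.531  -0.1724] 0.0147 0.0888 0.0923
shaft end 0.083 side 45 [ 0.5291 -0.1666] 0.0138 0.0862 0.0906
shaft end 0.045 scene 103 [ 0.5375 -0.1755] 0.016 0.0631 0.0819
shaft end 0.045 side 106 [ 0.5337 -0.1687] 0.0175 0.0641 0.0829
shaft end 0.024 scene 180 [ 0.5268 -0.1784] 0.0378 0.0299 0.036
shaft end 0.024 side 177 [ 0.5294 -0.1674] 0.0324 0.0273 0.0354
```

```bash
python3 - <<'E'
from plant import robot
from h import *
import pickle
F={}
robot.grip(1.0)
for n,p in(('fx1',(.53,-.168,.27)),('fx2',(.49,-.12,.27)),('hub1',(.597,.141,.24)),('hub2',(.55,.11,.24))):
    robot.goto(p,[np.pi,0,0]);robot.sleep(.3);F[n]=robot.grab_frame('wrist')
pickle.dump(F,open('f1.pkl','wb'))
f=F['hub1'];print(robot.sense()['t'],-f['R'].T@f['t'],f['R'].tolist(),f['fx'])
im=np.vstack([np.hstack([F[a]['image'] for a in r]) for r in(('fx1','fx2'),('hub1','hub2'))])[:,:,::-1]
cv2.imwrite('pics/w1.png',cv2.resize(im,(800,600),interpolation=cv2.INTER_AREA))
E
```

```text
5.475 [0.67276144 0.13935812 0.37220258] [[-0.002671440760308811, -0.9999954014109055, 0.0014354655373121305], [-0.9553688035816255, 0.00297626241655606, 0.29540072952693364], [-0.29540364342248876, -0.0005822534434813648, -0.9553723611417956]] 318.6220295894117
```

View pics/w1.png

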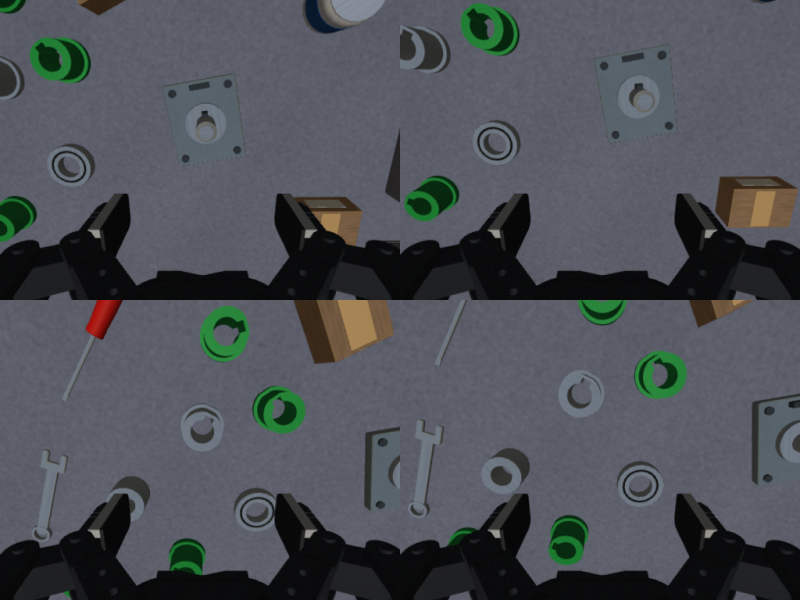

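The fixture is at (205,122) in the top-left picture, with a dark key just above the shaft. The grey flanged hub is at (203,427) bottom left, with its keyway toward the upper right. Close crops next.

```bash
python3 - <<'E'
import pickle;from h import *
F=pickle.load(open('f1.pkl','rb'))
def c(n,u,v):return cv2.resize(F[n]['image'][v-40:v+40,u-50:u+50,::-1],(400,300),interpolation=cv2.INTER_CUBIC)
r=np.vstack([np.hstack([c('fx1',262,150),c('fx2',305,125)]),np.hstack([c('hub1',259,163),c('hub2',232,120)])])
cv2.imwrite('pics/w2.png',r)
E
```

```text
(no output)
```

View pics/w2.png

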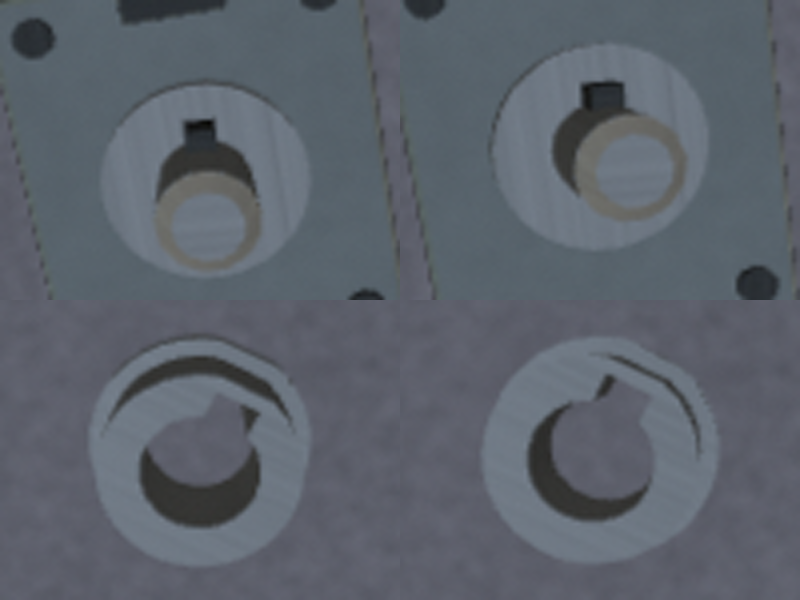

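The crops confirm the choice: grey flanged hub, bore centre at crop (200,470) and (591,457), keyway mouth at (235,400) and (629,387). The key's top outer edge is at (200,131) and (604,95), the shaft end at (208,228) and (634,170), and the collar at (206,179) and (601,146).

```bash
python3 - <<'E'
import pickle;from h import *
F=pickle.load(open('f1.pkl','rb'))
C={'fx1':(262,150,0,0),'fx2':(305,125,400,0),'hub1':(259,163,0,300),'hub2':(232,120,400,300)}
def px(n,x,y):
    u,v,a,b=C[n];return (u-50+(x-a)/4-.4, v-40+(y-b)/3.75-.4)
def go(name,n1,p1,n2,p2,z):
    a,b=px(n1,*p1),px(n2,*p2);t,e=tri(F[n1],a,F[n2],b)
    A,B=onplane(F[n1],a,z),onplane(F[n2],b,z);print(name,'tri',t.round(4),round(e,4),'planes',A[:2].round(4),B[:2].round(4));return A,B
g=go('shaft end','fx1',(208,228),'fx2',(634,170),.09)
c=go('collar','fx1',(206,179),'fx2',(601,146),.03)
k=go('key','fx1',(200,131),'fx2',(604,95),.052)
h=go('hub','hub1',(200,470),'hub2',(591,457),.05)
w=go('keyway','hub1',(236,400),'hub2',(629,387),.05)
l=go('fixhole TL','fx1',(34,38),'fx2',(425,-2),.02)
for i in(0,1):
    m=c[i];print('key ang',np.arctan2(*(k[i]-m)[1::-1]),np.linalg.norm((k[i]-m)[:2]),'keyway ang',np.arctan2(*(w[i]-h[i])[1::-1]),np.linalg.norm((w[i]-h[i])[:2]))
# full pixel edges of the collar/hub for refined circles
for n,z,ctr,r in(('hub1',.05,(.597,.142),.04),('hub2',.05,(.597,.142),.04),('fx1',.09,(.53,-.168),.03),('fx2',.09,(.53,-.168),.03)):
    q=near(cloud(F[n]),ctr,r,z-.005,z+.004)
    cc,rr=cv2.minEnclosingCircle(q[:,:2].astype(np.float32));print(n,len(q),np.round(cc,4),round(rr,4),np.median(q[:,2]).round(4))
E
```

```text
shaft end tri [ 0.5315 -0.1738  0.0918] 0.0004 planes [ 0.5309 -0.174 ] [ 0.5314 -0.174 ]
collar tri [ 0.532  -0.1744  0.0288] 0.0003 planes [ 0.5324 -0.1743] [ 0.532  -0.1744]
key tri [ 0.5481 -0.173   0.038 ] 0.0016 planes [ 0.551  -0.1723] [ 0.5482 -0.1714]
hub tri [0.599  0.1391 0.0522] 0.0003 planes [0.5984 0.1392] [0.5989 0.1392]
keyway tri [0.6165 0.1298 0.0425] 0.0001 planes [0.6178 0.13  ] [0.6167 0.1294]
fixhole TL tri [ 0.5752 -0.124   0.0206] 0.0 planes [ 0.5752 -0.1239] [ 0.5752 -0.124 ]
key ang 0.10747690779541896 0.018706952915573415 keyway ang -0.44302230060790293 0.021479181640712833
key ang 0.1782797985160201 0.01650359812105025 keyway ang -0.5002294785067213 0.020303018184178814
hub1 1359 [0.5975 0.1393] 0.0272 0.0503
hub2 1513 [0.5974 0.1394] 0.0271 0.0503
fx1 519 [ 0.5311 -0.1739] 0.0139 0.0895
fx2 585 [ 0.5312 -0.1738] 0.014 0.0896
```

```bash
python3 - <<'E'
import pickle;from h import *
from plant import robot
F=pickle.load(open('f1.pkl','rb'));hub=np.array([.598,.1393]);g=F['hub2']
w=cloud(g);near_=np.hypot(w[...,0]-hub[0],w[...,1]-hub[1])
r=(near_>.037)&(near_<.1)&(w[...,2]>.012)
a=np.degrees(np.arctan2(w[...,1]-hub[1],w[...,0]-hub[0]))
for k in range(-180,180,15):
    m=r&(a>=k)&(a<k+15)
    if m.sum()>5: print(k,m.sum(),'mindist',near_[m].min().round(3),'zmax',w[...,2][m].max().round(3))
for yaw in(-1.2,-.87,-.5):
    for p,dy in(((.598,.1393,.028),0),((.5315,-.174,.15),.61),((.5315,-.174,.058),.61),((.5315,-.174,.058),.9),((.5315,-.174,.058),.3)):
        q=robot.inverse_kinematics(p,[np.pi,0,yaw+dy]);print(yaw,p,None if q is None else np.round(q,2))
E
```

```text
-180 41 mindist 0.037 zmax 0.311
-165 1398 mindist 0.037 zmax 0.315
-150 2136 mindist 0.041 zmax 0.316
-135 4063 mindist 0.05 zmax 0.323
-120 9596 mindist 0.059 zmax 0.32
-105 7 mindist 0.096 zmax 0.052
-90 397 mindist 0.082 zmax 0.052
-75 340 mindist 0.082 zmax 0.052
-30 91 mindist 0.094 zmax 0.051
-15 146 mindist 0.095 zmax 0.052
120 1133 mindist 0.049 zmax 0.308
135 4845 mindist 0.038 zmax 0.315
150 4363 mindist 0.037 zmax 0.31
165 462 mindist 0.037 zmax 0.312
-1.2 (0.598, 0.1393, 0.028) [-0.67  0.68  0.52  1.87 -0.5   0.72 -2.63]
-1.2 (0.5315, -0.174, 0.15) [ 0.43  0.39 -0.24  1.9   0.12  0.86 -2.03]
-1.2 (0.5315, -0.174, 0.058) [ 0.41  0.52 -0.22  1.96  0.17  0.68 -2.07]
-1.2 (0.5315, -0.174, 0.058) [ 0.44  0.53 -0.26  1.96  0.21  0.68 -1.82]
-1.2 (0.5315, -0.174, 0.058) [ 0.37  0.52 -0.17  1.96  0.13  0.67 -2.35]
-0.87 (0.598, 0.1393, 0.028) [-0.4   0.62  0.14  1.86 -0.13  0.67 -2.62]
-0.87 (0.5315, -0.174, 0.15) [ 0.47  0.4  -0.3   1.89  0.15  0.87 -1.73]
-0.87 (0.5315, -0.174, 0.058) [ 0.45  0.53 -0.27  1.96  0.21  0.68 -1.78]
-0.87 (0.5315, -0.174, 0.058) [ 0.48  0.53 -0.31  1.95  0.24  0.69 -1.52]
-0.87 (0.5315, -0.174, 0.058) [ 0.41  0.52 -0.22  1.96  0.17  0.68 -2.06]
-0.5 (0.598, 0.1393, 0.028) [-0.07  0.64 -0.31  1.84  0.29  0.71 -2.61]
-0.5 (0.5315, -0.174, 0.15) [ 0.52  0.41 -0.36  1.89  0.18  0.87 -1.39]
-0.5 (0.5315, -0.174, 0.058) [ 0.49  0.53 -0.32  1.95  0.25  0.69 -1.45]
-0.5 (0.5315, -0.174, 0.058) [ 0.52  0.54 -0.37  1.95  0.29  0.7  -1.19]
-0.5 (0.5315, -0.174, 0.058) [ 0.45  0.53 -0.27  1.96  0.22  0.69 -1.73]
```

```bash
python3 - <<'E'
from plant import robot
from h import *
robot.goto((.598,.1393,.12),[np.pi,0,0])
print('contact',robot.move_straight((.598,.1393,.029),vel=.08,contact_N=6))
print(robot.sense()['tcp_pos'])
robot.grip(0.0,60);s=robot.sense();print(s['opening'],s['gripper_force'],s['tcp_pos'],s['wrist_force'])
robot.move_straight((.598,.1393,.16),vel=.12);robot.sleep(.3)
s=robot.sense();print(s['t'],s['opening'],s['gripper_force'],s['wrist_force'],s['torque'])
robot.move_straight((.5315,-.174,.17),vel=.15,attitude=[np.pi,0,.61]);robot.sleep(.3)
s=robot.sense();print(s['t'],s['tcp_pos'],s['tcp_rot'],s['joint_pos'])
fs={n:robot.grab_frame(n) for n in('scene','side','wrist')}
import pickle;pickle.dump(fs,open('f2.pkl','wb'))
d=fs['scene']['image'];e=fs['side']['image']
u,v=map(int,proj(fs['scene'],(.5315,-.174,.12)));a=d[v-60:v+60,u-80:u+80]
u,v=map(int,proj(fs['side'],(.5315,-.174,.12)));b=e[v-60:v+60,u-80:u+80]
im=np.hstack([cv2.resize(x,(400,300),interpolation=cv2.INTER_CUBIC) for x in(a,b)])
im=np.vstack([im,np.hstack([cv2.resize(fs['wrist']['image'],(400,300)),im[:,:400]*0])])
cv2.imwrite('pics/g.png',im[:,:,::-1])
E
```

```text
contact False
[0.59843989 0.13947609 0.02959102]
0.6161601565387891 64.2372730281204 [0.59848116 0.13967225 0.02980215] [-0.41105772  0.52634159  4.17470053]
9.3083 0.6113473124211198 63.60748650273308 [ 0.12425996  0.21341756 -4.51135396] [-0.0085175  -0.03318441  0.0285677 ]
11.8917 [ 0.5315712  -0.17375267  0.1700159 ] [-3.14156375e+00 -3.48226853e-05  6.10417033e-01] [ 0.6605148   0.41106657 -0.53782097  1.86543809  0.25736643  0.93402503
 -0.95547537]
```

View pics/g.png

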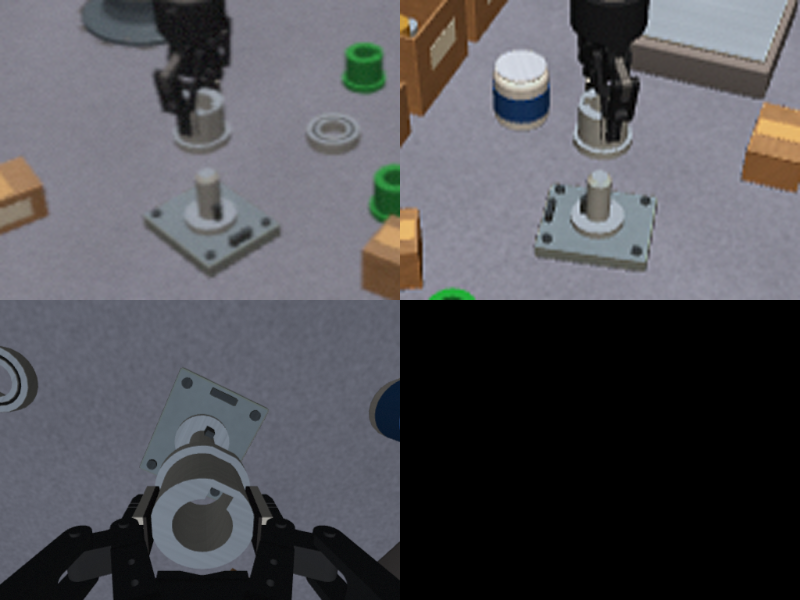

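The hub is held upright over the shaft. The wrist view shows the bore at (202,525) with the keyway at (221,492), close to parallel with the key at (210,432). I'll check the hub's in-hand position with wrist depth, then descend gently.

```bash
python3 - <<'E'
from plant import robot
from h import *
import pickle
f=pickle.load(open('f2.pkl','rb'))['wrist'];w=cloud(f)
zt=.17-.0296+.05
q=near(w,(.5315,-.174),.04,zt-.006,zt+.006)
c,r=cv2.minEnclosingCircle(q[:,:2].astype(np.float32));print('hub top',np.round(c,4),r,np.median(q[:,2]))
h=cv2.convexHull(q[:,:2].astype(np.float32))[:,0];A=np.c_[2*h,np.ones(len(h))];x=np.linalg.lstsq(A,(h**2).sum(1),rcond=None)[0];print('fit',x[:2])
p=np.hypot(*(q[:,:2]-x[:2]).T);ang=np.arctan2(q[:,1]-x[1],q[:,0]-x[0])
b=(p>.0175)&(p<.0205);H,e=np.histogram(ang[b],72,(-np.pi,np.pi));print('empty bins',e[:-1][H<H.mean()*.3]+np.pi/72)
E
```

```text
hub top [ 0.537  -0.1701] 0.03951091691851616 0.19040860560535394
fit [ 0.53161571 -0.1732682 ]
empty bins [-0.13089969 -0.04363323  0.04363323  0.13089969  0.21816616  0.30543262]
```

```bash
python3 - <<'E'
from plant import robot
from h import *
def st(l):
    s=robot.sense();print(l,round(s['t'],2),s['tcp_pos'].round(4),s['tcp_rot'].round(3),s['wrist_force'].round(1),s['torque'].round(2))
x,y=.5314,-.1738
print(robot.move_straight((x,y,.13),vel=.08));st('above')
print(robot.move_straight((x,y,.100),vel=.03,contact_N=6));st('threaded')
robot.sleep(.3)
print(robot.move_straight((x,y,.088),vel=.03,contact_N=6));st('mid')
print(robot.move_straight((x,y,.076),vel=.015,contact_N=6));st('key')
E
```

```text
False
above 12.69 [ 0.5316 -0.1737  0.1298] [-3.141 -0.     0.61 ] [ 0.1 -0.4 -4.6] [-0.04 -0.01  0.03]
False
threaded 13.84 [ 0.5316 -0.1738  0.1002] [ 3.141 -0.     0.61 ] [ 0.  -0.2 -4.6] [0.03 0.02 0.  ]
False
mid 14.69 [ 0.5314 -0.1737  0.0878] [-3.141  0.     0.61 ] [ 1.   0.6 -4.8] [-0.01 -0.02 -0.01]
False
key 15.64 [ 0.5315 -0.1738  0.0761] [ 3.141 -0.     0.61 ] [-0.4  0.1 -4.9] [ 0.06 -0.01 -0.02]
```

There was no contact on passing the key's top (underside about 46 mm against 52 mm), so the keyway is over the key. Lowering home.

```bash
python3 - <<'E'
from plant import robot
from h import *
import pickle
def st(l):
    s=robot.sense();print(l,round(s['t'],2),s['tcp_pos'].round(4),s['wrist_force'].round(1),s['torque'].round(2))
x,y=.5314,-.1738
print(robot.move_straight((x,y,.064),vel=.02,contact_N=6));st('low')
print(robot.move_straight((x,y,.056),vel=.01,contact_N=5));st('seat')
robot.sleep(.3);st('rest')
fs={n:robot.grab_frame(n) for n in('scene','side')}
im=[]
for f in fs.values():
    u,v=map(int,proj(f,(x,y,.06)));im.append(cv2.resize(f['image'][v-45:v+45,u-60:u+60],(400,300),interpolation=cv2.INTER_CUBIC))
cv2.imwrite('pics/seat.png',np.hstack(im)[:,:,::-1])
E
```

```text
False
low 16.39 [ 0.5315 -0.1738  0.064 ] [ 0.1 -0.4 -5.3] [-0.01  0.   -0.05]
True
seat 16.91 [ 0.5314 -0.1738  0.0598] [-1.3 -0.1  7.1] [ 0.08  0.11 -0.02]
rest 17.21 [ 0.5314 -0.1739  0.0598] [-0.4  0.3  5.5] [0.1  0.14 0.09]
```

View pics/seat.png

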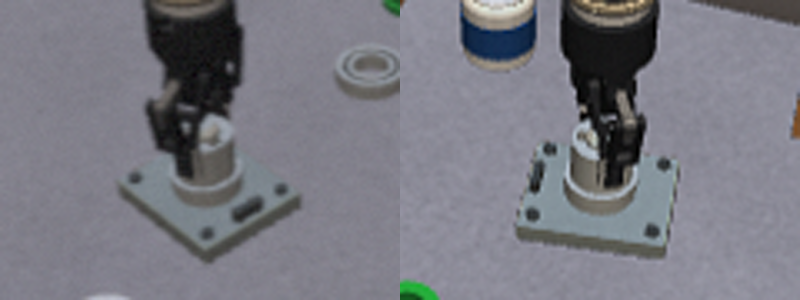

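The pictures show the hub flat on the collar at (207,165) and (600,175), with the shaft end standing out of the bore. Contact came at 59.8 mm, the height expected for the seated hub. Releasing.

```bash
python3 - <<'E'
from plant import robot
from h import *
x,y=.5314,-.1738
robot.grip(1.0);robot.sleep(.2);s=robot.sense();print(s['opening'],s['wrist_force'].round(1))
print(robot.move_straight((x,y,.22),vel=.1,contact_N=6))
robot.move_straight((.49,-.12,.27),vel=.15);robot.sleep(.5)
f=robot.grab_frame('wrist');w=cloud(f)
q=near(w,(x,y),.03,.07,.088);print('hub top z',np.median(q[:,2]),len(q),'centre',cv2.minEnclosingCircle(q[:,:2].astype(np.float32)))
q=near(w,(x,y),.012,.086,.1);print('shaft',np.median(q[:,2]))
u,v=map(int,proj(f,(x,y,.08)));cv2.imwrite('pics/end.png',cv2.resize(f['image'][max(v-60,0):v+60,u-80:u+80,::-1],(640,480),interpolation=cv2.INTER_CUBIC))
s=robot.sense();print(s['t'],s['wrist_force'].round(1))
E
```

```text
1.0036092044882887 [-0.2 -1.2 -0.1]
False
hub top z 0.08048683546234763 1733 centre ((0.5305572748184204, -0.17481517791748047), 0.027356328442692757)
shaft 0.09013161467298735
20.9667 [-0.3  0.6 -0. ]
```

View pics/end.png

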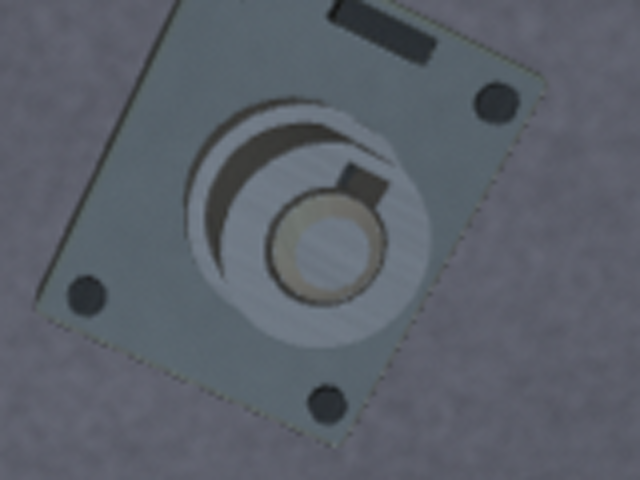

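The hub sits on the shaft at (325,245), its keyway at (362,187) over the key. Its top is at 80.5 mm, against 80 mm expected when seated, and the gripper is clear.

```bash
python3 -c "
from plant import robot
print(robot.close_job())"
```

```text
the job is handed in; nothing more can be done
None
```

The hub is seated flat on the collar with its keyway over the key, let go with the gripper clear, and the job was handed in after about 21 s of robot time; no verdict was shown.

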